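Hold a hardness tester square on a sloping rubber sample

TASK

Lift the hardness tester out of its wooden holder and press its plunger gently on the rubber sample, inside the painted ring, with the tester square to the sloping face. Press just until the spring plunger is about half-way in, never all the way, and finish while still holding it there, steady. Leave the plate's slope and the other things on the table as they are.

Things in the scene. Friction and masses are not known exactly. Their poses are not given: they have to be found in the camera images.
- tester: slim hardness tester, 0.12 kg, upright in the holder. Origin: underside of its collar, on the long axis; z up that axis. Above: collar 34 mm across (z 0-6 mm), square aluminium grip 24x24 mm, flats facing its own x and y (z 6-78), black cap 18 mm across (to 82). Below: round nose 18 mm across narrowing to 13 (to z -36), then the thin plunger, 14 mm more. It hangs by its collar
- plunger (a joint): how far the tester's spring plunger is pushed in (m): 0 fully out, 0.012 fully in. Pushing it takes about 1.2 N to start and 0.8 N more per mm: about 6 N when half in (6 mm), 11 N when fully in
- plunger_tip (a point): the rounded end of the plunger (6 mm across), which touches the sample; with the plunger out it lies on the tester's axis 50 mm below the tester's origin
- holder: fixed pale wooden block 64x64 mm, 56 mm high, with an upright round hole 23 mm across right through its middle in which the tester stands. Origin: centre of its underside, on the table
- stand: fixed base of the tilting sample table, dark steel, 124x112 mm, origin at the centre of its underside. The sample plate is hinged to it 30 mm above the table along the y direction of the base, 52 mm towards -x of the base's origin (the edge nearer the robot); a curved steel rod stands on either side, up to about 84 mm high
- plate (a joint): slope of the sample plate (rad): 0 level; when positive the edge away from the robot is raised, so that the face leans towards the robot. A stiff clamp holds it; it can be between 0.2 and 0.45
- ring_mark (a point): centre of the painted white ring (22 mm across) on the black rubber sheet (94x84 mm), at its surface; z square out of the sheet, x up the slope, y along the hinge to the left. It lies 76 mm up the slope from the hinge and 22 mm right of the middle, seen from the robot. The painted square to its left and the diagonal cross nearer the hinge are not the spot
- knob_white_oval: white oval knob, 33x53x20 mm; a bystander, origin at the centre of its underside
- knob_red: red-brown wooden knob, 54 mm across, 38 mm high; a bystander, origin at the centre of its underside
- wax_tin: round tin of wax, 85 mm across, 28 mm high; a bystander, origin at the centre of its underside
- tape_measure: tape measure standing on edge, 34x72x58 mm; a bystander, origin at the centre of its underside
Things that resemble listed ones, but are neither listed nor needed, are in the scene too. What is shaped like the tester but yellow is not meant.

How it is judged (in metres and radians):
On the way:
1. the tester is lifted clear out of its holder in the fingers, the plunger touching nothing (height (world z) of plunger_tip above 0.06 m and contact force between tester and holder below 0.05 N and contact force between tester and stand below 0.05 N and contact force between the fingers and tester above 2 N), for 0.2 s.
At the end, for the whole second after the job is handed in: the tester is held in the fingers, out of its holder, still (under 10 mm/s), pressing the sheet with 1 to 12 N: plunger tip within 10.5 mm of the ring's centre, long axis within 0.12 rad (7 degrees) of square to the sheet, plunger pushed in between 2.5 and 9.5 mm of its 12 mm (distance between plunger_tip and ring_mark below 0.0105 m and angle between the z axis of tester and the z axis of ring_mark, either way round below 0.12 rad and value of joint plunger between 0.0025 and 0.0095 m and contact force between tester and stand between 1 and 12 N and contact force between the fingers and tester above 2 N and contact force between tester and holder below 0.05 N and linear speed of tester below 0.01 m/s); the arm keeps its last pose, push and grip.
It fails at once if the plunger is pushed all the way in on the sample (over 11.5 mm) or pressed harder than 20 N (value of joint plunger above 0.0115 m or contact force between tester and stand above 20 N).
It fails at once if the sample plate's slope is changed (by more than 0.05 rad, about 4 mm at the ring) (distance of ring_mark from where it was at the start of the episode above 0.004 m).
It fails at once if a bystander is moved by more than 20 mm (distance of any of knob_white_oval, knob_red, wax_tin, tape_measure from where it was at the start of the episode above 0.02 m).
It also fails if it takes over 48 s, if anything falls off the work surface, if the arm or the gripper's body presses on something with over 40 N, if the wrist force passes 120 N, or if a joint passes its speed limit or range.

ROBOT

A 6-joint arm with a two-finger parallel gripper is mounted at the origin on a cart in front of the work surface, level with it; the furniture and walls round the work are solid. World frame = base frame: x ahead of the robot, y to its left, z up, the work surface at z = 0. Lengths are in mm, angles in rad, forces in N, time in s.
With the tool pointing down it reaches from about 425 to 1125 mm from the base axis. Payload 14.9 kg.
Tool frame: the origin (TCP) lies midway between the tips of the shut fingers; the grasp point (between the pads) lies 19 mm behind it; z points along the fingers, y is the line along which they close (so a half turn about z gives the same grasp; the last joint's range is limited). The gripper opens to 91 mm and grips with 3 to 60 N. Pads are 32 mm wide; open, the fingers measure 118 mm over their backs; the gripper's body (76 mm by 178 mm) begins 60 mm behind the grasp point.
Start: joints at [-1.134, 0.379, 1.734, -0, 1.028, -0.033], TCP at [316.894, -624.177, 213.932] pointing down, gripper open.
Joint ranges: [-2.77, 2.77], [-0.74, 2.19], [0, 2.66], [-1.06, 4.2], [0.31, 2.87], [-3.08, 3.08]. Speed limits (rad/s): [1.89, 1.89, 2.39, 3.14, 3.14, 3.14].

INTERFACE

Orientations are given as a unit quaternion [w, x, y, z].
In Python, from cell import r, vision gives the robot as it stands. The module is installed in compiled form; this text tells all that it offers.
- The arm moves only by the tool step_arm, never from a script. Its argument "increments" is a list that holds one entry, the list of rows, each a list of 7 numbers: the closure, from 0 (fully open) to 1 (shut), then the shift along the tool's x, y, z scaled (see below), then the turn, a rotation vector about the tool's x, y, z scaled (see below). A call has 1 to 12 rows; each row is the pose to reach, as a shift and turn from the pose commanded when the call began, along the tool's axes at that moment, turning the shorter way round; what a row does not reach only later rows make up. The controller multiplies each number of a shift by 500 mm and each number of a turn by 180 degrees. A row lasts 1/8 s, in which the tool goes at most 62.5 mm and 10.7 degrees, less where a joint would pass 70% of its speed; a pose out of reach is approached as far as the arm can. A call with a number of a shift or a turn outside -1 to 1 is refused whole. A call with a gripper value outside its range is refused whole. The fingers move at their own pace and stop on an object; "force" is the grip in N (left out, the last holds). Time passes only in rows, so rows that repeat a pose let the fingers close. It gives the time, the measured TCP pose, the force, the opening and the grip force at its end, in the units of the state.
- r.observe(): the state, without advancing time (a new reading comes with each control period).
- vision.snapshot(name): name is "scene" or "top" or "wrist"; returns the picture (384x512x3 uint8, red, green, blue); there is no depth.
- vision.calibration(name): a dict with "mtx" (3x3 intrinsics, pixels), "R" (3x3) and "t" (3): a world point X has camera coordinates R X + t; the wrist camera has in their place "hand_eye" (4x4, takes a point from camera to tool coordinates, whose origin is the TCP and whose axes are the flange's). Camera axes: x right, y down, z forward; pixel columns grow to the right and rows downward; lengths in mm; the calibration is good to about 2 mm. A picture is of the moment at which its call begins: read the wrist's pose just before it. calibration takes no time and is no camera call.
- r.job_done(): hands the job in; it is judged then, once.
The state is a dict: "clock": time; "joint_positions": joint angles; "qd": joint speeds; "joint_torque": joint torques, N m; "ee_pos": TCP position; "tcp_rot": TCP orientation; "contact_force": force on the tool from outside, world axes, zero at the start; "ft_torque": the same for the moment, N m; "opening": finger opening in mm; "finger_force": force on a finger pad.
Only numpy, scipy, OpenCV 4.12 (cv2) and the standard library are available. Lean on these libraries where they do the work, as an engineer would, in place of code of your own. Each camera call takes 0.05 s, during which the arm holds its last target. There are 200 camera calls.

## Working session

There is one attempt and no reset: what is moved stays moved. The work goes in short steps, Python scripts to look and compute and a tool call to move; the robot and the scene stay as the last step left them, time stands still between calls to the robot, and variables do not carry over. Pictures are saved under pics/ and viewed, at most 10 in all, crops included, and the job is handed in when it is done.

Besides the shell and the picture viewer there is one more tool, called by a JSON object that holds its "method" and its "body", one argument or row to a line. step_arm: Moves the arm, as the interface text tells. Its arguments: {"type":"object","properties":{"increments":{"type":"array","items":{"type":"array","items":{"type":"array","items":{"type":"number"}}}},"force":{"type":"number"}},"required":["increments"]}

```bash
mkdir -p pics; python3 - <<'E'
from cell import r, vision
import cv2, numpy as np
print(r.observe())
for n in ("scene","top"):
    im=vision.snapshot(n); cv2.imwrite(f"pics/{n}0.png",im[:,:,::-1]); np.save(f"pics/{n}0.npy",im)
    print(n,vision.calibration(n))
print(vision.calibration("wrist"))
a=cv2.imread("pics/scene0.png");b=cv2.imread("pics/top0.png")
E
```

```text
{'clock': 0.0, 'joint_positions': array([-1.13431603e+00,  3.79405951e-01,  1.73479119e+00, -1.57029830e-05,
        1.02849876e+00, -3.32798382e-02]), 'qd': array([-0.00082813, -0.00090602,  0.00106603, -0.00067935,  0.00030018,
       -0.0001016 ]), 'joint_torque': array([-3.63666222e-03, -7.63731909e+01, -4.34372520e+01,  6.50190236e-02,
        4.24324488e-02, -7.16986483e-05]), 'ee_pos': array([ 316.70412018, -623.80539871,  213.28492521]), 'tcp_rot': array([-5.39106942e-04,  9.72541168e-01,  2.32730257e-01, -1.17042555e-04]), 'contact_force': array([-0.01324964, -0.40013532, -0.08880585]), 'ft_torque': array([-0.01453628,  0.02075241, -0.03219152]), 'finger_force': 0.0, 'opening': 90.99215687880152}
scene {'mtx': array([[375.02628431,   0.        , 259.76607691],
       [  0.        , 375.02628431, 191.01783955],
       [  0.        ,   0.        ,   1.        ]]), 'R': array([[-0.85783399, -0.51392301, -0.00199518],
       [-0.30312663,  0.50910264, -0.80556114],
       [ 0.41501216, -0.69043293, -0.5925093 ]]), 't': array([524.50128171, 210.81425996, 814.90446808])}
top {'mtx
[... 184 characters left out ...]
-0.9997448 ,  0.01907714],
       [-0.99700521, -0.01351932, -0.07614348],
       [ 0.07638196, -0.01809871, -0.99691436]]), 't': array([  47.9243704 ,  607.06708889, 1072.89328224])}
{'mtx': array([[343.49763829,   0.        , 259.01691917],
       [  0.        , 343.49763829, 186.97930306],
       [  0.        ,   0.        ,   1.        ]]), 'hand_eye': array([[ 2.40216700e-04, -9.59072233e-01, -2.83161426e-01,
         8.06923620e+01],
       [ 9.99999581e-01, -1.96964405e-05,  9.15050162e-04,
        -8.18816950e-01],
       [-8.83176475e-04, -2.83161527e-01,  9.59071827e-01,
        -1.71634114e+02],
       [ 0.00000000e+00,  0.00000000e+00,  0.00000000e+00,
         1.00000000e+00]])}
```

View pics/scene0.png

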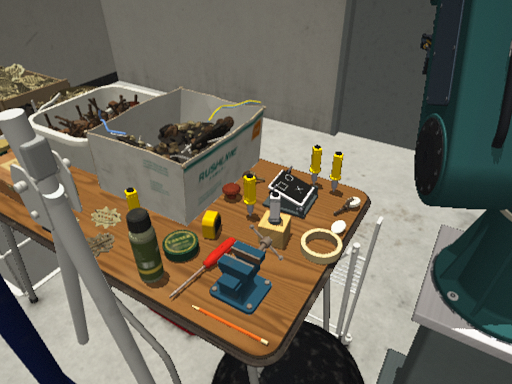

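View pics/top0.png

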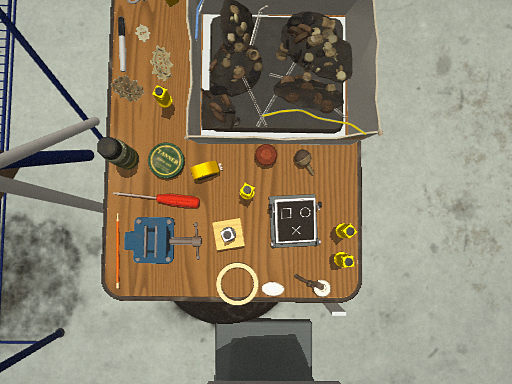

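The scene view shows the grey tester in the pale holder at about (275,215) and the plate at (292,192). In the top view the holder is at (228,234), the plate at (295,221) and the ring at (305,212). The yellow look-alikes stand at (247,190), (346,230) and (344,260). Next I'll enlarge the work area.

```bash
python3 - <<'E'
import cv2, numpy as np
b=cv2.imread("pics/top0.png")[180:280,200:365]; a=cv2.imread("pics/scene0.png")[140:260,225:375]
b=cv2.resize(b,None,fx=4.8,fy=4.8,interpolation=cv2.INTER_CUBIC)
cv2.imwrite("pics/topcrop.png",b)
a=cv2.resize(a,None,fx=5,fy=5,interpolation=cv2.INTER_CUBIC); cv2.imwrite("pics/scenecrop.png",a)
E
cat > h.py <<'E'
import numpy as np, cv2
from scipy.spatial.transform import Rotation as Rot
from cell import r, vision
def cam(n,s=None):
    c=vision.calibration(n); K=c["mtx"]
    if n!="wrist": return K,c["R"],np.array(c["t"])
    q=s["tcp_rot"]; T=np.eye(4); T[:3,:3]=Rot.from_quat([q[1],q[2],q[3],q[0]]).as_matrix(); T[:3,3]=s["ee_pos"]
    W=np.linalg.inv(T@c["hand_eye"]); return K,W[:3,:3],W[:3,3]
def ray(C,px):
    K,R,t=C; d=R.T@np.linalg.inv(K)@np.array([px[0],px[1],1.]); return -R.T@t, d/np.linalg.norm(d)
def onz(C,px,z):
    o,d=ray(C,px); return o+d*(z-o[2])/d[2]
def proj(C,X):
    K,R,t=C; p=K@(R@np.asarray(X,float)+t); return p[:2]/p[2]
def tri(*cp):
    A=np.zeros((3,3));b=np.zeros(3)
    for C,px in cp:
        o,d=ray(C,px); M=np.eye(3)-np.outer(d,d); A+=M;b+=M@o
    return np.linalg.solve(A,b)
E
```

```text
(no output)
```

View pics/topcrop.png

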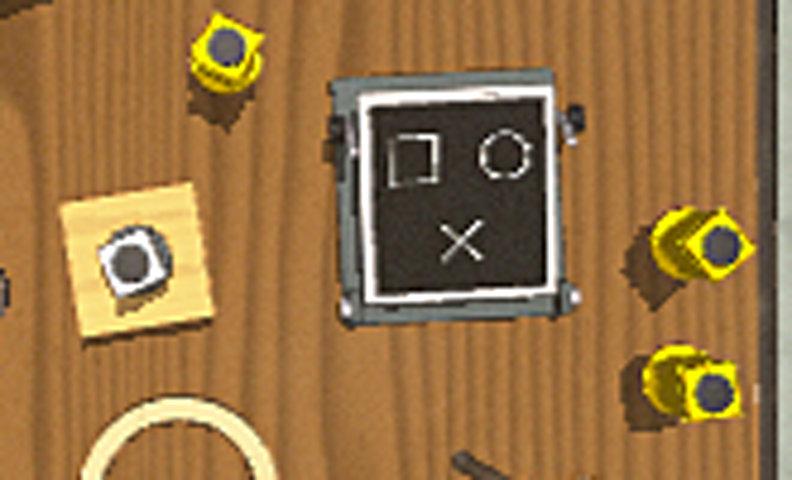

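View pics/scenecrop.png

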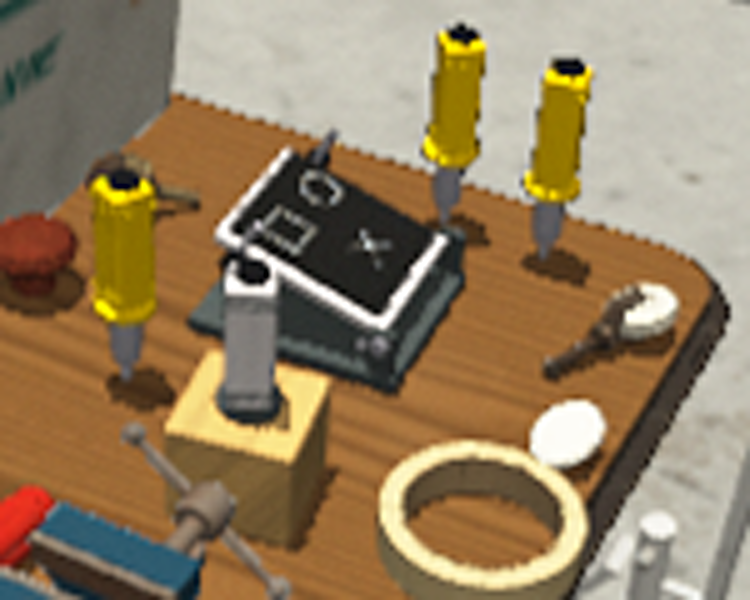

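The tester stands in the pale block with its grip turned slightly. The ring is at top-crop (505,155) and scene-crop (321,188), and the look-alikes are well apart from both. Next I'll work out the positions.

```bash
python3 - <<'E'
from h import *
np.set_printoptions(precision=1,suppress=True)
T=cam("top");S=cam("scene")
t=lambda x,y:(200+(x-2)/4.8,180+(y-2)/4.8)
s=lambda x,y:(225+(x-2)/5,140+(y-2)/5)
print("cap",tri((T,t(132,264)),(S,s(250,272))),onz(T,t(132,264),138))
for c in [(60,205),(190,183),(214,318),(82,340)]: print("hold",onz(T,t(*c),56))
for n,a,b in [("ring",(505,155),(321,188)),("sq",(414,160),(288,231)),("x",(462,241),(371,247)),("TL",(362,95),(222,234)),("TR",(549,88),(290,153)),("BR",(552,298),(443,240)),("BL",(368,303),(382,324))]: print(n,tri((T,t(*a)),(S,s(*b))))
for c in [(332,82),(552,70),(575,305),(345,325)]: print("base",onz(T,t(*c),15))
print("yellow",onz(T,t(226,47),135),onz(T,t(722,246),135),onz(T,t(712,394),135))
E
```

```text
cap [502.7 111.5 134.4] [501.5 110.7 138. ]
hold [527.4 148.4  56. ]
hold [538.6  86.6  56. ]
hold [474.6  74.2  56. ]
hold [463.5 136.8  56. ]
ring [554.  -63.5  61.2]
sq [551.4 -20.1  59.2]
x [512.7 -44.7  47.4]
TL [580.6   4.5  61.6]
TR [585.7 -84.6  62.2]
BR [486.9 -89.6  33.9]
BL [482.7  -0.   36. ]
base [590.4  16.9  15. ]
base [597.9 -93.2  15. ]
base [ 481.2 -104.8   15. ]
base [470.1   9.3  15. ]
yellow [598.   70.6 135. ] [ 512.5 -150.5  135. ] [ 447.4 -145.8  135. ]
```

```bash
cat >> h.py <<'E'
def rotm(q): return Rot.from_quat([q[1],q[2],q[3],q[0]])
def down(yaw,slope=0.):
    "tool x at world yaw (rad), z down, then leaned: z = -(normal of a plate sloping by 'slope' up towards tool x)"
    return Rot.from_euler("z",yaw)*Rot.from_euler("y",-slope)*Rot.from_euler("x",np.pi)
def inc(p,R,s=None):
    s=s or r.observe(); R0=rotm(s["tcp_rot"])
    print("shift",np.round(R0.inv().apply(np.asarray(p)-s["ee_pos"])/500,4),"turn",np.round((R0.inv()*R).as_rotvec()/np.pi,4),"t",round(s["clock"],2),"pos",s["ee_pos"].round(1),"f",s["contact_force"].round(1))
E
python3 - <<'E'
from h import *
inc([420,-220,235],down(0)); inc([501,111,232],down(.2))
E
```

```text
shift [ 0.5498 -0.6267 -0.0427] turn [-3.000e-04  1.000e-04  1.496e-01] t 0.1 pos [ 316.7 -623.8  213.3] f [ 0.4 -0.  -0.3]
shift [ 0.994  -1.1436 -0.0362] turn [-0.0003  0.      0.0859] t 0.1 pos [ 316.7 -623.8  213.3] f [ 0.4 -0.  -0.3]
```

{"method": "step_arm", "body": {
  "increments": [
    [[0,0.55,-0.627,-0.043,0,0,0.15],[0,0.55,-0.627,-0.043,0,0,0.15],[0,0.55,-0.627,-0.043,0,0,0.15],[0,0.55,-0.627,-0.043,0,0,0.15],[0,0.55,-0.627,-0.043,0,0,0.15],[0,0.55,-0.627,-0.043,0,0,0.15],[0,0.55,-0.627,-0.043,0,0,0.15],[0,0.55,-0.627,-0.043,0,0,0.15],[0,0.55,-0.627,-0.043,0,0,0.15]]
  ]
}}

```text
clock: 1.23
ee_pos: [420.2, -220.5, 235.4]
tcp_rot: [0.0, 1.0, -0.0, -0.0]
contact_force: [-0.5, -0.6, -0.3]
opening: 91.3
finger_force: 0.0
```

```bash
python3 - <<'E'
from h import *
inc([520,-50,240],down(0.06));inc([501,111,232],down(.2))
E
```

```text
shift [ 0.1994 -0.3411 -0.0093] turn [ 0.      0.     -0.0194] t 1.23 pos [ 420.2 -220.5  235.4] f [-0.5 -0.6 -0.3]
shift [ 0.161  -0.6631  0.0067] turn [ 0.     0.    -0.064] t 1.23 pos [ 420.2 -220.5  235.4] f [-0.5 -0.6 -0.3]
```

{"method": "step_arm", "body": {
  "increments": [
    [[0,0.2,-0.34,-0.01,0,0,-0.02],[0,0.2,-0.34,-0.01,0,0,-0.02],[0,0.2,-0.34,-0.01,0,0,-0.02],[0,0.2,-0.34,-0.01,0,0,-0.02],[0,0.2,-0.34,-0.01,0,0,-0.02],[0,0.2,-0.34,-0.01,0,0,-0.02]]
  ]
}}

```text
clock: 1.98
ee_pos: [519.9, -51.7, 240.2]
tcp_rot: [0.0, 1.0, 0.03, -0.0]
contact_force: [-0.1, -0.9, -0.3]
opening: 91.3
finger_force: 0.0
```

```bash
python3 - <<'E'
from h import *
import pickle
s=r.observe(); im=vision.snapshot("wrist"); pickle.dump((s,im),open("pics/w1.pkl","wb")); cv2.imwrite("pics/w1.png",im[:,:,::-1])
inc([501,111,232],down(.2))
E
```

```text
shift [-0.0183 -0.3271  0.0165] turn [ 0.      0.0001 -0.0447] t 2.02 pos [519.9 -51.7 240.3] f [-0.7 -0.8 -0. ]
```

View pics/w1.png

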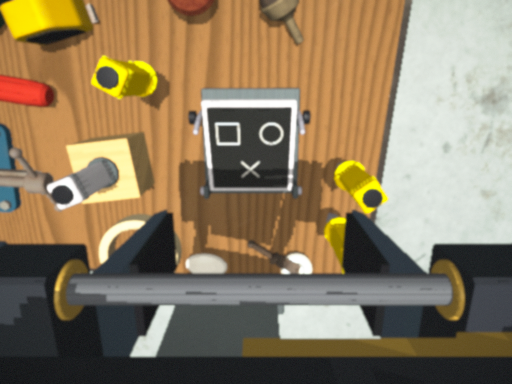

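The wrist view shows the plate with the ring at (271,133), the square at (228,134) and the cross at (250,168). The tester is at left, about (80,180), and two look-alikes are at lower right. I'll move above the tester for a second view.

{"method": "step_arm", "body": {
  "increments": [
    [[0,-0.02,-0.327,0.016,0,0,-0.045],[0,-0.02,-0.327,0.016,0,0,-0.045],[0,-0.02,-0.327,0.016,0,0,-0.045],[0,-0.02,-0.327,0.016,0,0,-0.045],[0,-0.02,-0.327,0.016,0,0,-0.045]]
  ]
}}

```text
clock: 2.65
ee_pos: [500.5, 111.3, 232.5]
tcp_rot: [0.0, 0.995, 0.101, 0.0]
contact_force: [-1.0, -0.0, -0.0]
opening: 91.1
finger_force: 0.0
```

```bash
python3 - <<'E'
from h import *
import pickle
s=r.observe(); im=vision.snapshot("wrist"); pickle.dump((s,im),open("pics/w2.pkl","wb")); 
cv2.imwrite("pics/w2.png",cv2.resize(im[:260,:,::-1],None,fx=1.5,fy=1.5,interpolation=cv2.INTER_CUBIC))
E
```

```text
(no output)
```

View pics/w2.png

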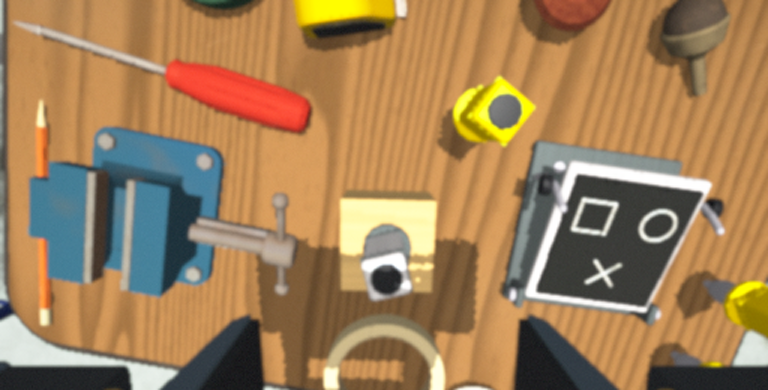

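The second view shows the cap at about (388,279) in the 1.5× picture. The grip is turned roughly 10° counter-clockwise relative to the tool, and the ring is at about (658,226). Next I'll measure these precisely.

```bash
python3 - <<'E'
from h import *
import pickle
np.set_printoptions(precision=2,suppress=True)
V=[]
boxes={1:[("ring",(257,120,286,147)),("sq",(213,120,243,147)),("x",(238,157,264,181))],2:[("ring",(424,136,455,165)),("sq",(380,128,413,160)),("x",(388,171,416,193))]}
P={}
for k in (1,2):
    s,im=pickle.load(open(f"pics/w{k}.pkl","rb")); C=cam("wrist",s); g=im.min(axis=2)
    for n,(x0,y0,x1,y1) in boxes[k]:
        w=(g[y0:y1,x0:x1]>120).astype(np.uint8); c=np.argwhere(w); 
        m=c.min(0),c.max(0); p=(c.min(0)+c.max(0))/2+[y0,x0]; mm=c.mean(0)+[y0,x0]
        print(k,n,len(c),p[::-1],mm[::-1],m); P[k,n]=(C,mm[::-1] if n!="sq" else p[::-1])
    # black sheet quad
    dk=cv2.morphologyEx((g<110).astype(np.uint8),cv2.MORPH_OPEN,np.ones((2,2)))
T=cam("top");S=cam("scene")
t=lambda x,y:(200+(x-2)/4.8,180+(y-2)/4.8); q=lambda x,y:(225+(x-2)/5,140+(y-2)/5)
tp={"ring":(505,155),"sq":(414,160),"x":(462,241)}; sp={"ring":(321,188),"sq":(288,231),"x":(371,247)}
for n in tp:
    print(n,"wrist",tri(P[1,n],P[2,n]),"all",tri(P[1,n],P[2,n],(T,t(*tp[n])),(S,q(*sp[n]))))
s,im=pickle.load(open("pics/w2.pkl","rb")); C=cam("wrist",s)
print("tester cap tri",tri((C,(258.5,186)),(T,t(132,264)),(S,q(250,272))), onz(C,(258.5,186),138))
# grip top face + cap
hsv=cv2.cvtColor(im,cv2.COLOR_RGB2HSV); sub=hsv[160:208,232:285]
m=((sub[...,1]<40)&(sub[...,2]>190)).astype(np.uint8)
for row in m: print("".join(".#"[v] for v in row))
E
```

```text
1 ring 250 [271.  133.5] [270.9  133.22] (array([2, 2]), array([25, 26]))
1 sq 322 [227.  133.5] [227.51 133.37] (array([2, 1]), array([25, 27]))
1 x 102 [250. 168.] [249.93 166.28] (array([4, 3]), array([18, 21]))
2 ring 279 [440.  151.5] [439.56 151.03] (array([3, 2]), array([28, 30]))
2 sq 333 [396.  142.5] [395.68 143.7 ] (array([0, 0]), array([29, 32]))
2 x 172 [402. 182.] [401.68 181.97] (array([2, 2]), array([20, 26]))
ring wrist [554.54 -61.08  65.29] all [553.99 -62.48  62.13]
sq wrist [552.62 -16.75  63.59] all [551.64 -18.34  60.35]
x wrist [514.37 -41.7   49.09] all [513.28 -43.22  47.6 ]
tester cap tri [502.41 112.06 134.9 ] [503.01 112.84 138.  ]
.....................................................
.....................................................
.....................................................
.....................................................
.....................................................
.....................................................
.....................................................
.....................................................
[... 1460 characters left out ...]
..............####..................................
................####.................................
................######...............................
.................####................................
.....................................................
.....................................................
.....................................................
.....................................................
.....................................................
.....................................................
.....................................................
.....................................................
.....................................................
```

```bash
cat > plate.py <<'E'
from h import *
import pickle
np.set_printoptions(precision=3,suppress=True)
obj=np.array([[47,42,0],[47,-42,0],[-47,-42,0],[-47,42,0]],float)  # far-left, far-right, near-right, near-left
def quad(im,C,c0=(549,-40,58),lo=100,up=6):
    px=proj(C,c0); g=cv2.resize(im.max(axis=2),None,fx=up,fy=up,interpolation=cv2.INTER_CUBIC)
    m=cv2.morphologyEx((g<lo).astype(np.uint8),cv2.MORPH_OPEN,np.ones((3*up//2,)*2))
    n,l,st,ce=cv2.connectedComponentsWithStats(m)
    k=l[int(px[1]*up),int(px[0]*up)]
    if k==0: k=np.bincount(l[int(px[1]*up)-40:int(px[1]*up)+40,int(px[0]*up)-40:int(px[0]*up)+40].ravel())[1:].argmax()+1
    c=max(cv2.findContours((l==k).astype(np.uint8),cv2.RETR_EXTERNAL,cv2.CHAIN_APPROX_NONE)[0],key=cv2.contourArea)
    h=cv2.convexHull(c); e=.01
    a=cv2.approxPolyDP(h,e*cv2.arcLength(h,True),True)
    while len(a)>4: e*=1.2; a=cv2.approxPolyDP(h,e*cv2.arcLength(h,True),True)
    a=a[:,0].astype(float); pts=c[:,0].astype(float); L=[]
    for i in range(4):     # refine: line fit on the middle 70 % of every side
        p,q=a[i],a[(i+1)%4]; d=(q-p)/np.linalg.norm(q-p); u=(pts-p)@d/np.linalg.norm(q-p); v=abs((pts-p)@np.array([-d[1],d[0]]))
        f=cv2.fitLine(pts[(u>.15)&(u<.85)&(v<1.5*up)].astype(np.float32),cv2.DIST_HUBER,0,.01,.01).ravel(); L.append(np.cross([f[2],f[3],1],[f[2]+f[0],f[3]+f[1],1]))
    K=[np.cross(L[i-1],L[i]) for i in range(4)]; K=np.array([k[:2]/k[2] for k in K]); K=(K+.5)/up-.5
    ref=np.array([proj(C,np.array(c0)+[o[0],o[1],o[0]*.3]) for o in obj])
    return np.array([K[np.linalg.norm(K-p,axis=1).argmin()] for p in ref])
def pnp(C,q):
    ok,rv,tv=cv2.solvePnP(obj,q,C[0],None,flags=cv2.SOLVEPNP_IPPE) if 0 else cv2.solvePnP(obj,q,C[0],None)
    Rw=C[1].T@cv2.Rodrigues(rv)[0]; return Rw, C[1].T@(tv.ravel()-C[2])
def report(N,pos):
    print("normal",N,"slope",np.arccos(N[2]).round(3),"lean yaw",np.arctan2(-N[1],-N[0]).round(3),"pos",pos)
if __name__=="__main__":
    V=[]
    for k in (1,2):
        s,im=pickle.load(open(f"pics/w{k}.pkl","rb")); V.append((cam("wrist",s),im))
    for n in ("top","scene"): V.append((cam(n),np.load(f"pics/{n}0.npy")))
    Q=[]
    for C,im in V:
        q=quad(im,C); Q.append(q); print(q.ravel()); R,p=pnp(C,q); report(R[:,2],p)
    for sel in ([0,1],[0,2,3],[0,1,2,3]):
        X=np.array([tri(*[(V[i][0],Q[i][j]) for i in sel]) for j in range(4)])
        N=np.cross(X[0]-X[2],X[1]-X[3]); N/=np.linalg.norm(N); N*=np.sign(N[2]); report(N,X.mean(0)); print([np.linalg.norm(X[i]-X[i-1]).round(1) for i in range(4)])
E
python3 plate.py
```

```text
[207.449 108.083 289.98  108.083 286.155 186.917 214.405 186.917]
normal [-0.256 -0.007  0.967] slope 0.258 lean yaw 0.026 pos [532.09  -40.054  40.821]
[385.094 116.436 467.679 128.432 429.121 203.217 357.431 193.494]
normal [-0.305 -0.014  0.952] slope 0.31 lean yaw 0.046 pos [533.645 -44.551  45.541]
[276.872 201.855 312.965 200.206 313.332 238.714 278.341 240.785]
normal [-0.268 -0.038  0.963] slope 0.274 lean yaw 0.141 pos [533.932 -45.265  33.816]
[283.319 172.205 283.319 172.205 321.01  184.772 278.885 210.718]
normal [-0.106  0.489  0.866] slope 0.524 lean yaw -1.358 pos [ 568.993 -115.753   -2.1  ]
normal [-0.298  0.014  0.954] slope 0.303 lean yaw -0.048 pos [534.584 -40.15   54.508]
[np.float64(92.1), np.float64(80.8), np.float64(91.7), np.float64(80.9)]
normal [-0.54  -0.116  0.834] slope 0.585 lean yaw 0.212 pos [533.184 -41.61   57.233]
[np.float64(109.7), np.float64(90.7), np.float64(97.9), np.float64(100.2)]
normal [-0.495 -0.145  0.857] slope 0.541 lean yaw 0.285 pos [533.449 -41.198  57.006]
[np.float64(103.3), np.float64(91.5), np.float64(96.8), np.float64(95.5)]
```

```bash
python3 - <<'E'
from h import *
inc([502,112,85],down(.44))
E
```

```text
shift [ 0.0032 -0.0014  0.2949] turn [ 0.     -0.     -0.0759] t 2.7 pos [500.5 111.  232.5] f [ 1.1 -0.1  0.1]
```

{"method": "step_arm", "body": {
  "increments": [
    [[0,0.003,-0.002,0.02,0,0,-0.076],[0,0.003,-0.002,0.02,0,0,-0.076],[0,0.003,-0.002,0.1,0,0,-0.076],[0,0.003,-0.002,0.18,0,0,-0.076],[0,0.003,-0.002,0.24,0,0,-0.076],[0,0.003,-0.002,0.28,0,0,-0.076],[0,0.003,-0.002,0.295,0,0,-0.076],[0,0.003,-0.002,0.295,0,0,-0.076]]
  ],
  "force": 10
}}

```text
clock: 3.7
ee_pos: [501.9, 112.9, 85.0]
tcp_rot: [-0.0, 0.976, 0.218, -0.0]
contact_force: [0.7, -0.4, 0.2]
opening: 91.3
finger_force: 0.0
```

{"method": "step_arm", "body": {
  "increments": [
    [[0.6,0,0,0,0,0,0],[0.6,0,0,0,0,0,0],[0.7,0,0,0,0,0,0],[0.8,0,0,0,0,0,0],[0.9,0,0,0,0,0,0],[1,0,0,0,0,0,0],[1,0,0,0,0,0,0],[1,0,0,0,0,0,0]]
  ],
  "force": 15
}}

```text
clock: 4.7
ee_pos: [501.6, 113.6, 84.9]
tcp_rot: [-0.0, 0.976, 0.219, -0.0]
contact_force: [-0.5, 0.2, -1.5]
opening: 24.4
finger_force: 15.0
```

```bash
python3 - <<'E'
from h import *
import pickle
s=r.observe(); print({k:np.round(v,2) for k,v in s.items()})
for n in ("wrist",): 
    im=vision.snapshot(n); cv2.imwrite(f"pics/{n}3.png",im[:,:,::-1]); pickle.dump((s,im),open("pics/w3.pkl","wb"))
E
```

```text
{'clock': np.float64(4.7), 'joint_positions': array([0.18, 0.3 , 2.15, 0.  , 0.69, 1.31]), 'qd': array([-0.,  0.,  0.,  0.,  0., -0.]), 'joint_torque': array([ 2.000e-02, -5.736e+01, -3.126e+01,  4.000e-02, -2.000e-02,
        0.000e+00]), 'ee_pos': array([501.61, 113.57,  84.86]), 'tcp_rot': array([-0.  ,  0.98,  0.22, -0.  ]), 'contact_force': array([-0.48,  0.22, -1.55]), 'ft_torque': array([-0.03, -0.03,  0.01]), 'finger_force': np.float64(15.0), 'opening': np.float64(24.41)}
```

View pics/wrist3.png

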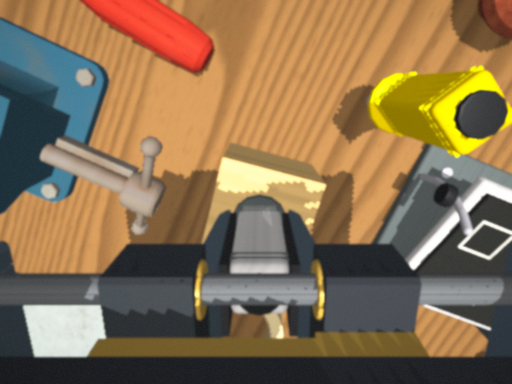

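The grip is flat at 24.4 mm. Next I'll tighten it and lift.

{"method": "step_arm", "body": {
  "increments": [
    [[1,0,0,0,0,0,0],[1,0,0,0,0,0,0],[1,0,0,0,0,0,0],[1,0,0,-0.02,0,0,0],[1,0,0,-0.06,0,0,0],[1,0,0,-0.12,0,0,0],[1,0,0,-0.18,0,0,0],[1,0,0,-0.24,0,0,0],[1,0,0,-0.26,0,0,0],[1,0,0,-0.26,0,0,0],[1,0,0,-0.26,0,0,0],[1,0,0,-0.26,0,0,0]]
  ],
  "force": 40
}}

```text
clock: 6.25
ee_pos: [501.2, 113.5, 213.9]
tcp_rot: [-0.0, 0.976, 0.219, -0.001]
contact_force: [0.3, 0.7, -0.6]
opening: 24.4
finger_force: 40.0
```

```bash
python3 - <<'E'
from h import *
import pickle
s=r.observe(); print({k:np.round(v,2) for k,v in s.items()})
for n in ("wrist","scene"): 
    im=vision.snapshot(n); cv2.imwrite(f"pics/{n}4.png",im[:,:,::-1]); pickle.dump((s,im),open(f"pics/{n}4.pkl","wb"))
a=cv2.imread("pics/wrist4.png")[150:300,170:350]; b=cv2.imread("pics/scene4.png")[90:270,180:330]
f=lambda i:cv2.resize(i,(int(i.shape[1]*500/i.shape[0]) if 0 else 400,500),interpolation=cv2.INTER_CUBIC)
cv2.imwrite("pics/lift.png",np.hstack([cv2.resize(a,(400,333),interpolation=cv2.INTER_CUBIC),cv2.resize(b,(278,333),interpolation=cv2.INTER_CUBIC)]))
E
```

```text
{'clock': np.float64(6.25), 'joint_positions': array([0.18, 0.08, 2.11, 0.  , 0.95, 1.31]), 'qd': array([ 0., -0., -0., -0.,  0.,  0.]), 'joint_torque': array([  0.  , -49.51, -41.74,   0.05,  -0.07,  -0.  ]), 'ee_pos': array([501.19, 113.48, 213.92]), 'tcp_rot': array([-0.  ,  0.98,  0.22, -0.  ]), 'contact_force': array([ 0.35,  0.7 , -0.55]), 'ft_torque': array([0.01, 0.02, 0.01]), 'finger_force': np.float64(40.0), 'opening': np.float64(24.35)}
```

View pics/lift.png

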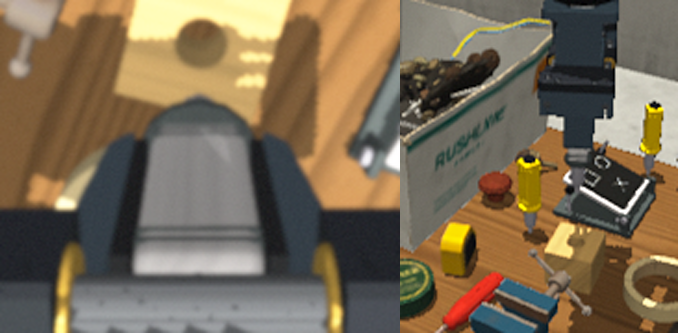

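The tester hangs upright in the fingers, clear of the holder, with its tip at about (573,205) in the composite. I'll check the tip offset and compute the approach.

```bash
python3 - <<'E'
from h import *
s=r.observe(); R0=rotm(s["tcp_rot"]); S=cam("scene")
for dx in (-5,0,5): print(dx,proj(S,s["ee_pos"]+R0.apply([dx,0,79])), proj(S,s["ee_pos"]+R0.apply([dx,0,29])))
R=down(.05,.30); N=-R.as_matrix()[:,2]; ring=np.array([554,-62,62])
print(N); inc(ring+N*(79+60),R); inc(ring+N*(79+30),R)
E
python3 -c "
import cv2
a=cv2.imread('pics/scene4.png')[150:230,230:310]
cv2.imwrite('pics/tip.png',cv2.resize(a,None,fx=7,fy=7,interpolation=cv2.INTER_CUBIC))"
```

```text
-5 [277.51313244 194.4851045 ] [278.0722033  176.50030637]
0 [275.34619514 194.36292761] [275.82814734 176.38251194]
5 [273.18128513 194.24086503] [273.58626523 176.26483161]
[-0.29515088 -0.01476985  0.95533649]
shift [-0.1307  0.331   0.0389] turn [-0.0187  0.0947  0.1237] t 6.35 pos [501.4 113.5 214.2] f [-0.3 -0.  -0.2]
shift [-0.1142  0.3378  0.0962] turn [-0.0187  0.0947  0.1237] t 6.35 pos [501.4 113.5 214.2] f [-0.3 -0.  -0.2]
```

View pics/tip.png

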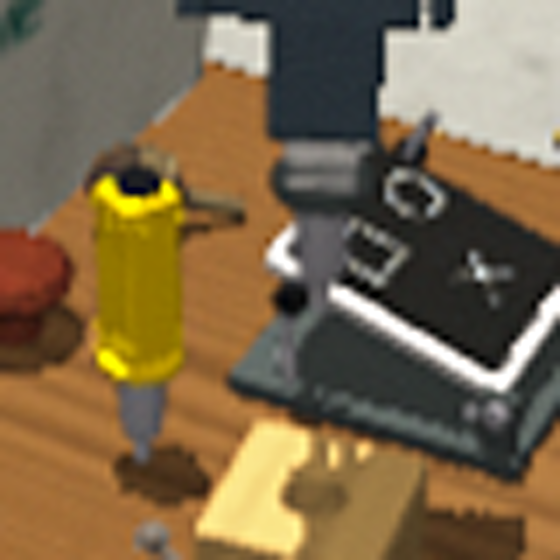

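The collar and nose line up with the predicted column (about 275.5), so the tester is vertical in the grip. I'll move to 60 mm above the ring, square to the plate.

{"method": "step_arm", "body": {
  "increments": [
    [[1,-0.016,0.04,0.005,-0.002,0.012,0.015],[1,-0.033,0.083,0.01,-0.005,0.024,0.031],[1,-0.05,0.124,0.015,-0.007,0.036,0.046],[1,-0.065,0.166,0.019,-0.009,0.047,0.062],[1,-0.082,0.207,0.024,-0.012,0.059,0.077],[1,-0.098,0.248,0.029,-0.014,0.071,0.093],[1,-0.114,0.29,0.034,-0.016,0.083,0.108],[1,-0.131,0.331,0.039,-0.019,0.095,0.124],[1,-0.131,0.331,0.039,-0.019,0.095,0.124],[1,-0.131,0.331,0.039,-0.019,0.095,0.124]]
  ]
}}

```text
clock: 7.6
ee_pos: [513.2, -63.7, 195.4]
tcp_rot: [-0.004, 0.988, 0.025, 0.15]
contact_force: [-0.4, 0.8, -2.1]
opening: 23.9
finger_force: 40.0
```

```bash
python3 - <<'E'
from h import *
import pickle
s=r.observe(); R=down(.05,.30); N=-R.as_matrix()[:,2]; ring=np.array([554,-62,62])
inc(ring+N*(79+20),R)
for n in ("wrist","scene"): 
    im=vision.snapshot(n); pickle.dump((s,im),open(f"pics/{n}5.pkl","wb")); cv2.imwrite(f"pics/{n}5.png",im[:,:,::-1])
C=cam("wrist",s); S=cam("scene")
R0=rotm(s["tcp_rot"])
for l in (79,139): print(proj(C,s["ee_pos"]+R0.apply([0,0,l])),proj(S,s["ee_pos"]+R0.apply([0,0,l])))
a=cv2.imread("pics/wrist5.png")[60:260,140:380]; b=cv2.imread("pics/scene5.png")[110:240,230:350]
cv2.imwrite("pics/c5.png",np.hstack([cv2.resize(a,(432,360),interpolation=cv2.INTER_CUBIC),cv2.resize(b,(332,360),interpolation=cv2.INTER_CUBIC)]))
E
```

```text
shift [-0.0009  0.0006  0.081 ] turn [ 0.0001 -0.0005 -0.0001] t 7.6 pos [513.2 -63.7 195.4] f [-0.4  0.8 -2.1]
[259.92046251 195.36034631] [295.45538634 161.1752514 ]
[259.71957352 175.68096974] [288.50117526 177.0401512 ]
```

View pics/c5.png

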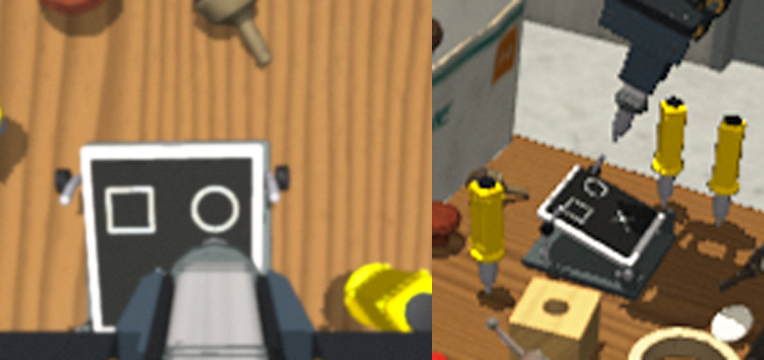

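The ring sits at wrist pixel (259.4,176.1). The tool axis at sheet depth projects to (259.7,175.7), so the tool is aimed at the ring. The scene crop shows the tester leaning square to the plate. I'll approach to about 15 mm.

{"method": "step_arm", "body": {
  "increments": [
    [[1,0,0,0.02,0,0,0],[1,0,0,0.04,0,0,0],[1,0,0,0.06,0,0,0],[1,0,0,0.075,0,0,0],[1,0,0,0.085,0,0,0],[1,0,0,0.09,0,0,0],[1,0,0,0.09,0,0,0],[1,0,0,0.09,0,0,0]]
  ]
}}

```text
clock: 8.7
ee_pos: [526.7, -63.5, 152.7]
tcp_rot: [-0.003, 0.988, 0.024, 0.151]
contact_force: [-0.3, -0.3, -1.4]
opening: 23.6
finger_force: 40.0
```

```bash
cat >> h.py <<'E'
def force(n=8):
    F=[];P=[]
    for i in range(n):
        vision.snapshot("wrist"); s=r.observe(); F.append(s["contact_force"]); P.append(s["ee_pos"])
    z=rotm(s["tcp_rot"]).as_matrix()[:,2]
    print("F",np.mean(F,0).round(2),"along -tool z",(-np.mean(F,0)@z).round(2),"sd",(np.array(F)@z).std().round(2),"pos",np.mean(P,0).round(2),"t",round(s["clock"],2),"open",s["opening"].round(2),"q",s["tcp_rot"].round(4))
E
python3 - <<'E'
from h import *
import pickle
force()
s=r.observe(); C=cam("wrist",s); S=cam("scene"); R=rotm(s["tcp_rot"])
im=vision.snapshot("scene"); wi=vision.snapshot("wrist"); cv2.imwrite("pics/scene6.png",im[:,:,::-1]); pickle.dump((s,wi),open("pics/w6.pkl","wb"))
a=wi[60:260,140:380,::-1]; b=im[130:230,240:340,::-1]
print(proj(S,s["ee_pos"]+R.apply([0,0,79])),proj(S,[554,-62,62]))
cv2.imwrite("pics/c6.png",np.hstack([cv2.resize(a,(432,360),interpolation=cv2.INTER_CUBIC),cv2.resize(b,(360,360),interpolation=cv2.INTER_CUBIC)]))
E
```

```text
Traceback (most recent call last):
  File "h.py", line 32, in force
    print("F",np.mean(F,0).round(2),"along -tool z",(-np.mean(F,0)@z).round(2),"sd",(np.array(F)@z).std().round(2),"pos",np.mean(P,0).round(2),"t",round(s["clock"],2),"open",s["opening"].round(2),"q",s["tcp_rot"].round(4))
                                                                                                                                                                              ^^^^^^^^^^^^^^^^^^
AttributeError: 'float' object has no attribute 'round'
```

All ten pictures have been viewed, so from here I'll go by numbers and forces.

```bash
sed -i 's/s\["opening"\].round(2)/round(float(s["opening"]),2)/' h.py; python3 - <<'E'
from h import *
force(10)
E
```

```text
F [-0.16 -0.16 -1.23] along -tool z -1.13 sd 0.41 pos [526.57 -63.41 152.48] t 9.6 open 23.77 q [-0.0035  0.9883  0.0242  0.1506]
```

{"method": "step_arm", "body": {
  "increments": [
    [[1,0,0,0.004,0,0,0],[1,0,0,0.008,0,0,0],[1,0,0,0.012,0,0,0],[1,0,0,0.016,0,0,0],[1,0,0,0.016,0,0,0]]
  ]
}}

```text
clock: 10.22
ee_pos: [528.9, -63.3, 144.6]
tcp_rot: [-0.004, 0.988, 0.024, 0.15]
contact_force: [0.0, 1.5, -1.4]
opening: 24.0
finger_force: 40.0
```

```bash
python3 - <<'E'
from h import *
force(6)
E
```

```text
F [-0.07  0.19 -1.17] along -tool z -1.1 sd 0.31 pos [528.96 -63.3  144.86] t 10.53 open 23.75 q [-0.0035  0.9883  0.0242  0.1506]
```

{"method": "step_arm", "body": {
  "increments": [
    [[1,0,0,0.002,0,0,0],[1,0,0,0.004,0,0,0],[1,0,0,0.006,0,0,0],[1,0,0,0.006,0,0,0]]
  ]
}}

```text
clock: 11.02
ee_pos: [529.8, -63.2, 141.9]
tcp_rot: [-0.004, 0.988, 0.024, 0.151]
contact_force: [-0.3, -0.1, -2.2]
opening: 23.7
finger_force: 40.0
```

```bash
python3 - <<'E'
from h import *
force(6)
E
```

```text
F [-0.12  0.05 -1.35] along -tool z -1.25 sd 0.42 pos [529.85 -63.25 141.98] t 11.32 open 23.66 q [-0.0035  0.9883  0.0242  0.1506]
```

{"method": "step_arm", "body": {
  "increments": [
    [[1,0,0,0.002,0,0,0],[1,0,0,0.004,0,0,0],[1,0,0,0.004,0,0,0]]
  ]
}}

```text
clock: 11.7
ee_pos: [530.4, -63.2, 139.9]
tcp_rot: [-0.004, 0.988, 0.024, 0.15]
contact_force: [-0.4, 0.2, -1.1]
opening: 24.0
finger_force: 40.0
```

```bash
python3 - <<'E'
from h import *
force(6)
E
```

```text
F [-0.18  0.02 -1.53] along -tool z -1.41 sd 0.41 pos [530.43 -63.22 140.06] t 12.0 open 23.99 q [-0.0035  0.9883  0.0242  0.1506]
```

{"method": "step_arm", "body": {
  "increments": [
    [[1,0,0,0.002,0,0,0],[1,0,0,0.004,0,0,0],[1,0,0,0.004,0,0,0]]
  ]
}}

```text
clock: 12.38
ee_pos: [531.0, -63.2, 138.1]
tcp_rot: [-0.004, 0.988, 0.024, 0.151]
contact_force: [0.2, 0.3, -1.1]
opening: 24.0
finger_force: 40.0
```

```bash
python3 - <<'E'
from h import *
force(6)
E
```

```text
F [-0.04 -0.16 -1.31] along -tool z -1.23 sd 0.24 pos [531.02 -63.19 138.14] t 12.68 open 23.93 q [-0.0035  0.9883  0.0242  0.1506]
```

{"method": "step_arm", "body": {
  "increments": [
    [[1,0,0,0.002,0,0,0],[1,0,0,0.004,0,0,0],[1,0,0,0.004,0,0,0]]
  ]
}}

```text
clock: 13.05
ee_pos: [531.7, -63.2, 136.2]
tcp_rot: [-0.004, 0.988, 0.024, 0.151]
contact_force: [-0.5, 0.5, -0.3]
opening: 23.3
finger_force: 40.0
```

```bash
python3 - <<'E'
from h import *
force(6)
E
```

```text
F [-0.47 -0.82  0.19] along -tool z 0.33 sd 0.54 pos [531.67 -63.18 136.29] t 13.35 open 23.71 q [-0.0035  0.9883  0.0242  0.1507]
```

{"method": "step_arm", "body": {
  "increments": [
    [[1,0,0,0.002,0,0,0],[1,0,0,0.004,0,0,0],[1,0,0,0.004,0,0,0]]
  ]
}}

```text
clock: 13.72
ee_pos: [532.3, -63.1, 134.3]
tcp_rot: [-0.004, 0.988, 0.024, 0.151]
contact_force: [-0.6, -1.3, 1.3]
opening: 23.8
finger_force: 40.0
```

```bash
python3 - <<'E'
from h import *
force(6)
E
```

```text
F [-0.95 -0.03  1.32] along -tool z 1.54 sd 0.69 pos [532.26 -63.15 134.38] t 14.03 open 23.83 q [-0.0035  0.9883  0.0242  0.1507]
```

{"method": "step_arm", "body": {
  "increments": [
    [[1,0,0,0.002,0,0,0],[1,0,0,0.004,0,0,0],[1,0,0,0.004,0,0,0]]
  ]
}}

```text
clock: 14.4
ee_pos: [532.9, -63.1, 132.4]
tcp_rot: [-0.004, 0.988, 0.024, 0.151]
contact_force: [-1.9, -0.1, 2.7]
opening: 23.8
finger_force: 40.0
```

```bash
python3 - <<'E'
from h import *
force(8)
E
```

```text
F [-1.06  0.03  2.82] along -tool z 3.0 sd 0.53 pos [532.85 -63.12 132.46] t 14.8 open 23.81 q [-0.0035  0.9883  0.0242  0.1506]
```

{"method": "step_arm", "body": {
  "increments": [
    [[1,0,0,0.002,0,0,0],[1,0,0,0.004,0,0,0],[1,0,0,0.004,0,0,0]]
  ]
}}

```text
clock: 15.18
ee_pos: [533.5, -63.1, 130.5]
tcp_rot: [-0.004, 0.988, 0.024, 0.151]
contact_force: [-1.9, -0.1, 4.5]
opening: 23.8
finger_force: 40.0
```

```bash
python3 - <<'E'
from h import *
force(12)
s=r.observe(); im=vision.snapshot("wrist"); C=cam("wrist",s); R=rotm(s["tcp_rot"])
# where sheet corners/marks are now vs. prediction
print(proj(C,s["ee_pos"]+R.apply([0,0,73])),proj(C,[554,-62,62]))
w=(im.min(axis=2)>130).astype(np.uint8)[120:200,170:330]
for row in w[::2]: print("".join(".#"[v] for v in row[::2]))
E
```

```text
F [-1.5  -0.24  4.41] along -tool z 4.66 sd 0.37 pos [533.44 -63.09 130.55] t 15.78 open 23.7 q [-0.0035  0.9883  0.0242  0.1506]
[259.9457365  197.81157513] [259.82507861 199.3972943 ]
................................................................................
................................................................................
................................................................................
................................................................................
................................................................................
................................................................................
................................................................................
................................................................................
................................................................................
................................................................................
................................................................................
.......................
[... 1625 characters left out ...]
..............................####.###..............
##.....################..................#######..........####.####.............
##....#################.................##########........####..###.............
##....######.........##................###.....####.......####..###.............
##....###............##...............###........###......####..####............
##....###............##..............###..........##.....#####..####............
##.....##............###.............##............##....#####..####............
##.....##............###............###............##.....####...##.............
###....##............###............###......#.....##....######.................
```

The push is about 5.9 N, which puts the plunger about 5.8 mm in, and the tip is aimed within about 2 mm of the ring's centre. The reaction force runs along the assumed normal to within about 0.07 rad. I'll hand in.

```bash
python3 - <<'E'
from h import *
force(6); print(r.job_done())
E
```

```text
F [-1.57 -0.32  4.76] along -tool z 5.02 sd 0.2 pos [533.43 -63.09 130.53] t 16.12 open 23.92 q [-0.0035  0.9883  0.0241  0.1506]
the job is handed in; nothing more can be done
None
```

I lifted the tester from its holder and handed the job in at 16 s, holding it steady in the ring on the sample at about 6 N by the wrist force; that puts the plunger roughly half-way in and the tester within an estimated 0.07 rad of square, but the judging result was not shown.

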